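# Close up the specimen transport case

### The job

Get the specimen transport case ready for the courier: first fold its upright steel hold-down frame down flat over the specimen containers, then swing the hinged lid over it until it is fully shut, without slamming it. Do it all by pushing with the fingertips or the outside of the fingers; do not grip, lift or carry anything, do not shove the case about, and leave the containers and the things on the bench alone.

Things in the scene. Friction and masses are not known exactly. Their poses are not given: they have to be found in the camera images.
- case: Beige specimen transport case: open box 200 (its x) x 180 (its y) x 105 mm high, 5 mm walls, 2 kg, loose on the bench. Origin: centre of its underside, z up. Lid hinged on its +y wall, steel hold-down frame inside its -y wall. Inside, to -y: dark foam with 4 x 2 wells (top at 55 mm), to +y: two ice bricks (to 76 mm).
- lid (a joint): Lid angle, rad: 0 = shut flush, 1.57 = upright, 1.95 = stop. Starts open, at 1.65 to 1.90. Stiff friction hinge: it stays where it is left and must be pushed all the way (3 to 5 N on its free half). Lid: 0.25 kg shell, 204 mm along the case's x, 186 mm from hinge to free edge, 18 mm thick; its outer face (top when shut) faces away from the case when open.
- lid_hinge (a point): Middle of the lid's hinge line, 92 mm to +y of the case's origin and 105 mm above its underside (the rim). Axes turn with the lid; when shut they are the case's axes, and the lid reaches from here 186 mm to its own -y, its outer face 18 mm to its own +z.
- lid_edge (a point): Middle of the lid's free edge, on the outer face; a 10 mm thumb lip sticks out beyond it. Axes as lid_hinge.
- frame (a joint): Hold-down frame angle, rad: 0 = folded flat over the containers, on its ledges; 1.57 = upright; 1.75 = stop. Starts at 1.40 to 1.70. Stiff friction hinge: stays where it is left, must be pushed all the way (2 to 3 N at its middle). Perforated steel sheet (no finger fits its holes), 0.14 kg, 160 mm along the case's x, 140 mm from hinge to free edge, 4 mm thick.
- frame_hinge (a point): Middle of the frame's hinge line, 80 mm to -y of the case's origin and 93 mm above its underside, at mid-thickness of the sheet. Axes turn with the frame; when folded they are the case's axes, and the frame reaches from here 140 mm to its own +y.
- frame_edge (a point): Middle of the frame's free edge, on its upper face, 2 mm above mid-thickness; an 8 mm turned-up lip runs along this edge on that face (which faces away from the case's middle when upright). Axes as frame_hinge.
- lid_seal: Inside of the lid: its inner panel and the black rubber seal around its underside, 3 mm high, 3 mm in from the outer sides. It is fixed to the lid; a finger presses it only when the lid is gripped or pulled from inside. Origin and axes as lid_hinge.
- frame_pad: Soft pad strips, 2 mm thick, under the hold-down frame (the side that faces the case's middle when upright). They are fixed to the frame; a finger presses them only when the frame is gripped or pulled from inside. Origin and axes as frame_hinge.
- tube0: Specimen container standing loose in a well of the case: round, 26 mm wide, 80 mm tall with a 29 mm white screw cap (top 85 mm above the case's underside), 30 g. To be left standing in its well. Origin: centre of its underside.
- tube1: Specimen container standing loose in a well of the case: round, 26 mm wide, 80 mm tall with a 29 mm white screw cap (top 85 mm above the case's underside), 30 g. To be left standing in its well. Origin: centre of its underside.
- tube2: Specimen container standing loose in a well of the case: round, 26 mm wide, 80 mm tall with a 29 mm white screw cap (top 85 mm above the case's underside), 30 g. To be left standing in its well. Origin: centre of its underside.
- tube3: Specimen container standing loose in a well of the case: round, 26 mm wide, 80 mm tall with a 29 mm white screw cap (top 85 mm above the case's underside), 30 g. To be left standing in its well. Origin: centre of its underside.
- spray: Bystander: standing bottle, 60 mm wide, 150 mm tall, at the case's -y side. Origin: centre of its underside.
- jar: Bystander: closed jar, 60 mm wide, 65 mm tall, at the case's +y side near the open lid. Origin: centre of its underside.
- marker: Bystander: marker pen lying on the bench at the case's -y side, 130 x 15 x 15 mm, long along its x. Origin: on its underside near mid-length.
- capbox: Bystander: small beige box of tube caps, half covered with a clear lid, 120 x 90 x 43 mm. Origin: centre of its underside.
Not all that is in view belongs to the job. What is shaped like the tube0 but brown or purple is not meant.

How it is judged:
On the way, in this order (a step that is already met when the one before it is completed fails the run):
1. the hold-down frame is folded down flat (within 0.04 rad) while the lid still stands open (value of joint frame below 0.04 rad and value of joint lid above 1.2 rad), for 0.2 s.
2. the lid is fully shut (within 0.03 rad) over the folded frame (value of joint lid below 0.03 rad and value of joint frame below 0.04 rad), for 0.2 s.
At the end, for the whole second after the job is handed in: The hold-down frame lies flat (within 0.04 rad) and the lid is shut (within 0.03 rad, some 5 mm at its edge); the case stands flat on the bench within 20 mm of where it was, at rest; the containers stand in their wells and the things on the bench are within 30 mm of where they were (all of step 2 and linear speed of case below 0.02 m/s and distance of case from where it was at the start of the episode below 0.02 m and angle between case's own z axis and vertical below 0.05 rad and z of each of tube0, tube1, tube2, tube3 in the frame of case below 0.02 m and distance of each of spray, jar, marker, capbox from where it was at the start of the episode below 0.03 m); the robot touches nothing.
It fails at once if the lid was brought down (below 1.0 rad) with the hold-down frame not yet folded (over 0.15 rad) (value of joint lid below 1 rad and value of joint frame above 0.15 rad).
It fails at once if the lid was slammed (swung shut faster than 3.5 rad/s) (velocity of joint lid below -3.5 rad/s).
It fails at once if the lid or the frame was gripped: a finger pressed the lid's seal or inner panel, or the pads under the frame, with over 3 N (contact force between the fingers and lid_seal above 3 N or contact force between the fingers and frame_pad above 3 N).
It fails at once if the case was lifted or tipped (over 10 mm or 0.1 rad) or shoved more than 20 mm (height (world z) of case above 0.01 m or angle between case's own z axis and vertical above 0.1 rad or distance of case from where it was at the start of the episode above 0.02 m).
It fails at once if a specimen container was lifted more than 15 mm in its well, or a thing on the bench was lifted or moved more than 30 mm (z of any of tube0, tube1, tube2, tube3 in the frame of case above 0.02 m or distance of any of spray, jar, marker, capbox from where it was at the start of the episode above 0.03 m).
It also fails if it takes over 58 s, if anything falls off the work surface, if the arm or the gripper's body presses on something with over 40 N, if the wrist force passes 120 N, or if a joint passes its speed limit or range.

### The arm

A 6-joint arm with a two-finger parallel gripper is mounted at the origin on the work surface. World frame = base frame: x ahead of the robot, y to its left, z up, the work surface at z = 0. Lengths are in m, angles in rad, forces in N, time in s.
With the tool pointing down it reaches from about 0.35 to 0.85 m from the base axis. Payload 8.1 kg.
Tool frame: the origin (TCP) lies between the finger pads; the fingertips stand 14 mm ahead of it and the grasp point (between the pads) lies 5 mm behind it; z points along the fingers, y is the line along which they close (so a half turn about z gives the same grasp; the last joint's range is limited). The gripper opens to 93 mm and grips with 3 to 60 N. Pads are 15 mm wide; open, the fingers measure 128 mm over their backs; the gripper's body (75 mm by 188 mm) begins 65 mm behind the grasp point.
Start: joints at [1.066, 0.13, 1.488, -0, 1.523, -0.085], TCP at [0.245, 0.548, 0.233] pointing down, gripper open.
Joint ranges: [-2.96, 2.96], [-0.89, 2.26], [0.02, 2.5], [-1.34, 4.48], [0, 2.73], [-2.66, 2.66]. Speed limits (rad/s): [2.39, 2.39, 2.79, 3.14, 3.14, 3.14].

### API

Orientations are given as a rotation vector (axis times angle).
In Python, from plant import robot gives the robot as it stands.
- The arm moves only by the tool arm_command, never from a script. Its argument "targets" is a list of rows, each an object of numbers: "x", "y", "z": the shift along the world's x, y, z in units of 500 mm (1.0 is 500 mm); "rx", "ry", "rz": the turn, a rotation vector about the world's x, y, z in units of 2 rad (1.0 is 2 rad); "claw": the closure in counts, from 0 (fully open) to 255 (shut). In form: [{"x": .., "y": .., "z": .., "rx": .., "ry": .., "rz": .., "claw": ..}, ...]. A call has 1 to 10 rows; each row is the pose to reach, as a shift and turn from the pose commanded when the call began; what a row does not reach only later rows make up. A row lasts 1/12 s, in which the tool goes at most 41.7 mm and 7.16 degrees, less where a joint would pass 70% of its speed; a pose out of reach is approached as far as the arm can. A call with a number of a shift or a turn outside -1 to 1 is refused whole. A call with a gripper value outside its range is refused whole. The fingers move at their own pace and stop on an object; "squeeze" is the grip in N (left out, the last holds). Time passes only in rows, so rows that repeat a pose let the fingers close. It gives the time, the measured TCP pose, the force, the opening and the grip force at its end, in the units of the state.
- robot.read_state(): the state, without advancing time (a new reading comes with each control period).
- robot.read_camera(name): name is "scene" or "top" or "wrist"; returns (picture, depth): 480x640x3 uint8, red, green, blue; 480x640 float32, m along the optical axis (not along the pixel's ray), 0 where there is no reading.
- robot.get_calibration(name): a dict with "intrinsics" (3x3 intrinsics, pixels), "dist" ([k1, k2, p1, p2, k3] as OpenCV has them; the pictures are not rectified), "origin" and "orientation" of the camera in the world. Camera axes: x right, y up, looking along -z (the intrinsics and any distortion apply to the point x, -y, -z); pixel columns grow to the right and rows downward; lengths in m; the calibration is good to about 2 mm. A picture is of the moment at which its call begins: read the wrist's pose just before it. get_calibration takes no time and is no camera call; for the wrist camera it gives the pose at the moment of the call.
- robot.close_job(): hands the job in; it is judged then, once.
The state is a dict: "t": time; "q": joint angles; "dq": joint speeds; "joint_torque": joint torques, N m; "tool_pos": TCP position; "orientation": TCP orientation; "force": force on the tool from outside, world axes, zero at the start; "wrist_torque": the same for the moment, N m; "opening": finger opening in m; "gripper_force": force on a finger pad.
Only numpy, scipy, OpenCV 4.12 (cv2) and the standard library are available. Lean on these libraries where they do the work, as an engineer would, in place of code of your own. Each camera call takes 0.05 s, during which the arm holds its last target. There are 200 camera calls.

## Working session

There is one attempt and no reset: what is moved stays moved. The work goes in short steps, Python scripts to look and compute and a tool call to move; the robot and the scene stay as the last step left them, time stands still between calls to the robot, and variables do not carry over. Pictures are saved under pics/ and viewed, at most 10 in all, crops included, and the job is handed in when it is done.

Besides the shell and the picture viewer there is one more tool, called after "Request:" in YAML: its name, and indented under it one key for each argument. arm_command: Moves the arm, as the interface text tells. Shifts and turns lie within -1 to 1; 1 stands for 500 mm of shift or 2 rad of turn. Its arguments: {"type":"object","properties":{"targets":{"type":"array","items":{"type":"object","properties":{"x":{"type":"number","minimum":-1,"maximum":1},"y":{"type":"number","minimum":-1,"maximum":1},"z":{"type":"number","minimum":-1,"maximum":1},"rx":{"type":"number","minimum":-1,"maximum":1},"ry":{"type":"number","minimum":-1,"maximum":1},"rz":{"type":"number","minimum":-1,"maximum":1},"claw":{"type":"number"}}}},"squeeze":{"type":"number"}},"required":["targets"]}

```bash
mkdir -p pics; ls
python3 - <<'E'
from plant import robot
import cv2,numpy as np
s=robot.read_state(); print({k:np.round(v,3).tolist() for k,v in s.items()})
for n in ("scene","top"):
    p,d=robot.read_camera(n); c=robot.get_calibration(n)
    np.savez(f"pics/{n}0.npz",p=p,d=d,K=c["intrinsics"],dist=c["dist"],o=c["origin"],R=c["orientation"])
    cv2.imwrite(f"pics/{n}0.png",p[:,:,::-1]); print(n,c,(d>0).mean())
E
```

```text
pics
{'t': 0.0, 'q': [1.066, 0.131, 1.489, 0.0, 1.523, -0.085], 'dq': [0.0, 0.0, 0.001, -0.0, 0.001, 0.0], 'joint_torque': [-0.0, -55.985, -49.176, 0.077, 0.036, -0.0], 'tool_pos': [0.244, 0.547, 0.232], 'orientation': [-0.655, -3.072, 0.003], 'force': [0.279, 0.123, -0.101], 'wrist_torque': [-0.008, 0.015, 0.056], 'gripper_force': 0.0, 'opening': 0.093}
scene {'intrinsics': array([[441.79346706,   0.        , 315.40341826],
       [  0.        , 441.79346706, 237.24993617],
       [  0.        ,   0.        ,   1.        ]]), 'dist': array([-0.09346621,  0.        ,  0.        ,  0.        ,  0.        ]), 'origin': array([0.92561786, 0.23613024, 0.76152181]), 'orientation': array([0.35578249, 0.51797706, 1.83164797])} 0.996064453125
top {'intrinsics': array([[540.06535343,   0.        , 319.7147909 ],
       [  0.        , 540.06535343, 232.85898067],
       [  0.        ,   0.        ,   1.        ]]), 'dist': array([-0.16205215,  0.        ,  0.        ,  0.        ,  0.        ]), 'origin': array([0.41995877, 0.0997291 , 1.16680367]), 'orientation': array([ 0.06973115, -0.06896868, -1.54094067])} 0.9958984375
```

View pics/scene0.png

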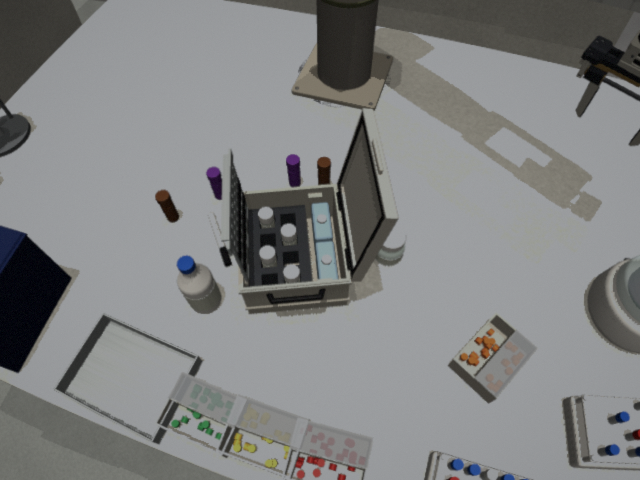

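View pics/top0.png

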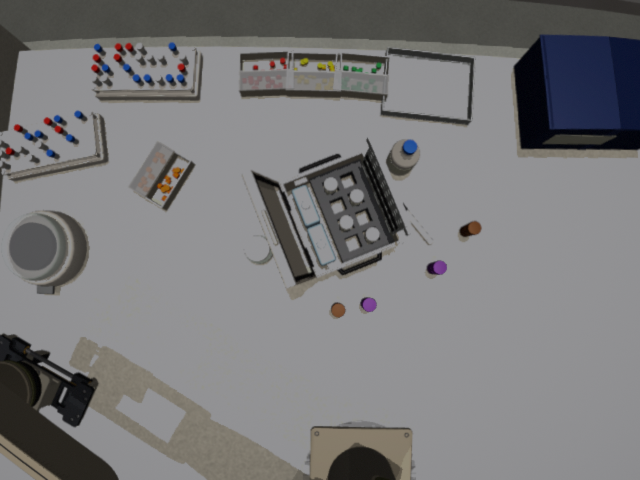

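The scene view shows the case at about (295,245), the frame upright on its left, the lid open on its right, the jar at (390,247) behind the lid and the spray at (198,285). In the top view the case centre is near (345,212), the frame along (367,145)-(405,235), the lid hinge along (285,185)-(325,270), the spray at (405,155), the marker at (418,225) and the jar at (257,250).

```bash
cat > h.py <<'E'
import numpy as np,cv2
from scipy.spatial.transform import Rotation as Ro
def cloud(f):
    z=np.load(f) if isinstance(f,str) else f
    d=z["d"];v,u=np.mgrid[:480,:640]
    n=cv2.undistortPoints(np.stack([u,v],-1).reshape(-1,1,2).astype(float),z["K"],z["dist"]).reshape(480,640,2)
    P=np.stack([n[...,0]*d,-n[...,1]*d,-d],-1)
    W=P@Ro.from_rotvec(z["R"]).as_matrix().T+z["o"]
    W[d==0]=np.nan
    return W,z["p"]
def snap(robot,n):
    p,d=robot.read_camera(n); c=robot.get_calibration(n)
    return dict(p=p,d=d,K=c["intrinsics"],dist=c["dist"],o=c["origin"],R=c["orientation"])
E
python3 - <<'E'
from h import *
W,p=cloud("pics/top0.npz")
print("bench z",np.nanmedian(W[300:380,420:620,2]))
roi=np.zeros((480,640),bool);roi[130:300,230:430]=1
# rim
m=roi&(abs(W[...,2]-.105)<.006)
hsv=cv2.cvtColor(p,cv2.COLOR_RGB2HSV)
# caps
cap=roi&(hsv[...,1]<60)&(hsv[...,2]>140)&(abs(W[...,2]-.085)<.008)
n,l,st,c=cv2.connectedComponentsWithStats(cap.astype(np.uint8))
for i in range(1,n):
    if st[i,4]>40: print("cap",c[i],st[i,4],W[l==i].mean(0).round(4))
rm=m.astype(np.uint8);n,l,st,c=cv2.connectedComponentsWithStats(rm,connectivity=8)
for i in range(1,n):
    if st[i,4]>30:
        q=W[l==i];print("rim comp",st[i],q.mean(0).round(4),cv2.minAreaRect((q[:,:2]*1000).astype(np.float32)))
q=W[m][:,:2]
print("rim all",cv2.minAreaRect((q*1000).astype(np.float32)))
for nm in("top","scene"):
    W,p=cloud(f"pics/{nm}0.npz")
    print(nm)
    yaw=np.deg2rad(24)
    ok=(W[...,2]>.13)&(np.hypot(W[...,0]-.5,W[...,1]-.12)<.3)
    n,l,st,c=cv2.connectedComponentsWithStats(ok.astype(np.uint8))
    for i in range(1,n):
        if st[i,4]>100:
            q=W[l==i];mu=q.mean(0);N=np.linalg.svd(q-mu,full_matrices=False)[2][2]
            print(st[i],mu.round(4),"N",N.round(3),"zmax",q[:,2].max().round(3), "top",q[q[:,2]>q[:,2].max()-.01].mean(0).round(3),q.min(0).round(3),q.max(0).round(3))
    out=np.clip(np.nan_to_num(W[...,2])*900,0,255).astype(np.uint8)
E
```

```text
bench z 0.00034461237130556377
cap [330.49107143 183.44642857] 112 [0.6173 0.0827 0.0856]
cap [304.01785714 200.46428571] 112 [0.5817 0.1354 0.0802]
cap [356.56140351 195.44736842] 114 [0.5942 0.0292 0.0856]
cap [346.26086957 221.70434783] 115 [0.5401 0.0488 0.0856]
cap [372.4122807  233.74561404] 114 [ 0.5173 -0.0045  0.0855]
cap [320.7265625 242.3828125] 128 [0.4973 0.0991 0.0803]
cap [334.02325581 263.58139535] 43 [0.455  0.0714 0.0906]
rim comp [394 140  25  26 210] [ 0.6763 -0.0641  0.1046] ((680.017578125, -66.21688842773438), (51.01983642578125, 46.393165588378906), 60.17729187011719)
rim comp [ 278  149  126  129 1209] [0.5467 0.0845 0.1051] ((558.289794921875, 62.96339416503906), (207.0474090576172, 187.18533325195312), 23.54477310180664)
rim comp [371 184  22  51  61] [ 0.5645 -0.0204  0.1037] ((565.6611938476562, -19.504161834716797), (108.3424301147461, 2.6005592346191406), 23.840312957763672)
rim comp [274 186  37  87 269] [0.5191 0.1559 0.1087] ((521.3370971679688, 157.22760009765625), (183.4279022216797, 7.557088851928711), 23.402923583984375)
rim all ((576.01068115234
[... 324 characters left out ...]
ax 0.156 top [ 0.684 -0.068  0.15 ] [ 0.67  -0.081  0.13 ] [ 0.698 -0.055  0.156]
[ 242  170   72  118 2915] [0.5078 0.1778 0.2374] N [-0.394  0.904 -0.169] zmax 0.301 top [0.503 0.183 0.296] [0.408 0.112 0.13 ] [0.611 0.234 0.301]
scene
[ 340  108   59  167 5357] [0.5187 0.1785 0.2257] N [-0.391  0.905 -0.167] zmax 0.298 top [0.509 0.183 0.294] [0.409 0.11  0.13 ] [0.614 0.234 0.298]
[ 221  148   24  125 2077] [ 0.6018 -0.0132  0.2   ] N [ 0.394 -0.912 -0.112] zmax 0.235 top [ 0.602 -0.018  0.232] [ 0.505 -0.059  0.13 ] [0.68  0.021 0.235]
[176 256  20  19 278] [ 0.6878 -0.0669  0.1472] N [0.2   0.266 0.943] zmax 0.152 top [ 0.687 -0.068  0.149] [ 0.673 -0.082  0.131] [ 0.7   -0.055  0.152]
```

Run:
```python
from h import *
th=np.deg2rad(23.5);X=np.array([np.cos(th),np.sin(th)]);Y=np.array([-X[1],X[0]]);c0=np.array([.5583,.063])
for nm in("top","scene"):
    W,p=cloud(f"pics/{nm}0.npz")
    a=(W[...,:2]-c0)@X*1000;b=(W[...,:2]-c0)@Y*1000;z=W[...,2]*1000
    r=abs(z-105)<4
    for lab,v,m in(("-x wall",a,r&(abs(b)<70)&(a<-80)&(a>-125)),("+x wall",a,r&(abs(b)<70)&(a>80)&(a<125)),
                   ("-y wall",b,r&(abs(a)<95)&(b<-72)&(b>-120))):
        if m.sum()>5:print(nm,lab,m.sum(),np.percentile(v[m],[3,25,50,75,97]).round(1))
    # planes in case frame, fit b = k0+k1*(z)
    for lab,m,zr in(("frame",(abs(a)<70)&(b<-60)&(b>-120)&(z>120)&(z<225),93),("lid",(abs(a)<75)&(b>85)&(b<160)&(z>140)&(z<260),105)):
        k=np.polyfit(z[m]-zr,b[m],1);e=b[m]-np.polyval(k,z[m]-zr);g=abs(e)<4;k=np.polyfit(z[m][g]-zr,b[m][g],1)
        kx=np.polyfit(a[m][g],b[m][g]-np.polyval(k,z[m][g]-zr),1)
        print(nm,lab,m.sum(),"slope,at hinge",k.round(3),"angle",1.5708+(np.arctan(k[0]) if lab=="lid" else -np.arctan(k[0])),"yaw slope",kx[0].round(4),"topz",np.nanmax(z[(abs(a)<75)&(b<-60)&(b>-120)] if lab=="frame" else z[(abs(a)<75)&(b>85)&(b<175)]).round(0))
    for lab,(c,h) in dict(jar=((0,150),65),spray=((64,-170),150)).items():
        m=(abs(a-c[0])<90)&(abs(b-c[1])<80)&(abs(z-h)<6)
        if lab=="jar": m&=b>125
        else: m&=b<-125
        print(nm,lab,m.sum(),np.median(a[m]).round(),np.median(b[m]).round())
```

```text
top -x wall 270 [-103.3 -101.5  -99.4  -97.5  -95.7]
top +x wall 269 [ 92.9  95.2  97.   99.3 101.9]
top -y wall 119 [-92.8 -87.8 -79.5 -78.8 -77.5]
top frame 974 slope,at hinge [-6.6000e-02 -7.6118e+01] angle 1.6369151517730596 yaw slope 0.0061 topz 239.0
top lid 864 slope,at hinge [  0.193 102.841] angle 1.7612172809407751 yaw slope 0.0004 topz 301.0
top jar 517 -2.0 184.0
top spray 158 63.0 -170.0
scene -x wall 277 [-102.9  -99.4  -96.9  -95.5  -94.1]
scene +x wall 418 [ 95.1  97.1  99.2 101.1 103.5]
scene -y wall 142 [-95.2 -92.8 -88.4 -81.1 -80.4]
scene frame 1065 slope,at hinge [-6.6000e-02 -7.8232e+01] angle 1.6367938573573246 yaw slope 0.0001 topz 235.0
scene lid 1942 slope,at hinge [  0.195 101.281] angle 1.763837067746566 yaw slope -0.0016 topz 298.0
scene jar 376 7.0 189.0
scene spray 227 66.0 -171.0
```

Request:
arm_command:
  targets:
    - {"z": 0.15,"claw": 255}
    - {"z": 0.3,"claw": 255}
    - {"z": 0.3,"rz": -0.1,"claw": 255}
    - {"x": 0.366,"y": -0.61,"z": 0.3,"rz": -0.37,"claw": 255}
    - {"x": 0.366,"y": -0.61,"z": 0.3,"rz": -0.37,"claw": 255}
    - {"x": 0.366,"y": -0.61,"z": 0.3,"rz": -0.37,"claw": 255}
    - {"x": 0.366,"y": -0.61,"z": 0.3,"rz": -0.37,"claw": 255}
    - {"x": 0.366,"y": -0.61,"z": 0.3,"rz": -0.37,"claw": 255}
    - {"x": 0.366,"y": -0.61,"z": 0.3,"rz": -0.37,"claw": 255}
    - {"x": 0.366,"y": -0.61,"z": 0.3,"rz": -0.37,"claw": 255}
  squeeze: 5

```text
schema error: expected keys x, y, z, rx, ry, rz, claw
```

Request:
arm_command:
  targets:
    - {"x": 0,"y": 0,"z": 0.15,"rx": 0,"ry": 0,"rz": 0,"claw": 255}
    - {"x": 0,"y": 0,"z": 0.3,"rx": 0,"ry": 0,"rz": 0,"claw": 255}
    - {"x": 0,"y": 0,"z": 0.3,"rx": 0,"ry": 0,"rz": -0.1,"claw": 255}
    - {"x": 0.366,"y": -0.61,"z": 0.3,"rx": 0,"ry": 0,"rz": -0.37,"claw": 255}
    - {"x": 0.366,"y": -0.61,"z": 0.3,"rx": 0,"ry": 0,"rz": -0.37,"claw": 255}
    - {"x": 0.366,"y": -0.61,"z": 0.3,"rx": 0,"ry": 0,"rz": -0.37,"claw": 255}
    - {"x": 0.366,"y": -0.61,"z": 0.3,"rx": 0,"ry": 0,"rz": -0.37,"claw": 255}
    - {"x": 0.366,"y": -0.61,"z": 0.3,"rx": 0,"ry": 0,"rz": -0.37,"claw": 255}
    - {"x": 0.366,"y": -0.61,"z": 0.3,"rx": 0,"ry": 0,"rz": -0.37,"claw": 255}
    - {"x": 0.366,"y": -0.61,"z": 0.3,"rx": 0,"ry": 0,"rz": -0.37,"claw": 255}
  squeeze: 5

```text
t: 0.93
tool_pos: [0.3946, 0.2966, 0.3779]
orientation: [-1.722, -2.627, 0.001]
force: [0.1, 0.8, -0.1]
opening: 0.0311
gripper_force: 0.0
```

Request:
arm_command:
  targets:
    - {"x": 0.43,"y": -0.71,"z": 0,"rx": 0,"ry": 0,"rz": 0,"claw": 255}
    - {"x": 0.43,"y": -0.71,"z": 0,"rx": 0,"ry": 0,"rz": 0,"claw": 255}
    - {"x": 0.43,"y": -0.71,"z": 0,"rx": 0,"ry": 0,"rz": 0,"claw": 255}
    - {"x": 0.43,"y": -0.71,"z": 0,"rx": 0,"ry": 0,"rz": 0,"claw": 255}
    - {"x": 0.43,"y": -0.71,"z": 0,"rx": 0,"ry": 0,"rz": 0,"claw": 255}
    - {"x": 0.43,"y": -0.71,"z": 0,"rx": 0,"ry": 0,"rz": 0,"claw": 255}
    - {"x": 0.43,"y": -0.71,"z": 0,"rx": 0,"ry": 0,"rz": 0,"claw": 255}
    - {"x": 0.43,"y": -0.71,"z": 0,"rx": 0,"ry": 0,"rz": 0,"claw": 255}
    - {"x": 0.43,"y": -0.71,"z": 0,"rx": 0,"ry": 0,"rz": 0,"claw": 255}
    - {"x": 0.43,"y": -0.71,"z": 0,"rx": 0,"ry": 0,"rz": 0,"claw": 255}

```text
t: 1.77
tool_pos: [0.6098, -0.0588, 0.3774]
orientation: [-1.722, -2.627, 0.0]
force: [1.2, 0.5, -0.3]
opening: 0.0006
gripper_force: 0.0
```

```bash
cat >> h.py <<'E'
th=np.deg2rad(23.5);X=np.array([np.cos(th),np.sin(th)]);Y=np.array([-X[1],X[0]]);c0=np.array([.5583,.063])
def rows(pts,x0,start):
    "TCP points (case y, z) in m at case x -> shifts in units from start"
    for y,z in pts:
        w=np.r_[c0+x0*X+y*Y,z]; print(((w-start)/.5).round(3).tolist())
def where(s):
    p=s["tool_pos"]; print("t",round(s["t"],2),"case xy",((p[:2]-c0)@X).round(4),((p[:2]-c0)@Y).round(4),"z",np.round(p[2],4),"F",np.round(s["force"],1),"q",np.round(s["q"],2))
E
python3 - <<'E'
from h import *
from plant import robot
s=robot.read_state();where(s);print(s["tool_pos"],s["orientation"])
E
```

```text
t 1.77 case xy -0.0013 -0.1322 z 0.3774 F [ 1.2  0.5 -0.3] q [-0.18  0.16  1.2  -0.    1.79 -0.59]
[ 0.60979303 -0.0588051   0.37744533] [-1.72157513e+00 -2.62704115e+00  4.80716565e-04]
```

Run:
```python
from h import *
r=.11
f=lambda a:(-.080+r*np.cos(a)-.002*np.sin(a)-.0075,.093+r*np.sin(a)+.002*np.cos(a)+.014)
s=np.array([.610,-.059,.3775])
print("descend+approach");rows([(-.132,.217),(-.12,.217),(-.11,.217)]+[f(a) for a in(1.6,1.5,1.4,1.3,1.2)],0,s)
s2=np.r_[c0+f(1.2)[0]*Y,f(1.2)[1]]
print("fold");A=[1.1,1.,.9,.8,.7,.6,.5,.4,.3,.2,.1,.05,0.02,0,-.01,-.02];rows([f(a) for a in A],0,s2)
```

```text
descend+approach
[0.002, 0.002, -0.321]
[-0.008, 0.024, -0.321]
[-0.016, 0.042, -0.321]
[-0.029, 0.074, -0.321]
[-0.038, 0.094, -0.321]
[-0.047, 0.114, -0.324]
[-0.056, 0.134, -0.328]
[-0.064, 0.153, -0.335]
fold
[-0.008, 0.019, -0.009]
[-0.016, 0.036, -0.019]
[-0.023, 0.053, -0.032]
[-0.03, 0.068, -0.046]
[-0.036, 0.082, -0.062]
[-0.041, 0.095, -0.079]
[-0.046, 0.106, -0.098]
[-0.05, 0.115, -0.117]
[-0.053, 0.122, -0.138]
[-0.055, 0.127, -0.159]
[-0.057, 0.131, -0.181]
[-0.057, 0.132, -0.192]
[-0.057, 0.132, -0.198]
[-0.057, 0.132, -0.202]
[-0.057, 0.132, -0.205]
[-0.057, 0.132, -0.207]
```

Request:
arm_command:
  targets:
    - {"x": 0.002,"y": 0.002,"z": -0.08,"rx": 0,"ry": 0,"rz": 0,"claw": 255}
    - {"x": 0.002,"y": 0.002,"z": -0.16,"rx": 0,"ry": 0,"rz": 0,"claw": 255}
    - {"x": 0.002,"y": 0.002,"z": -0.24,"rx": 0,"ry": 0,"rz": 0,"claw": 255}
    - {"x": 0.002,"y": 0.002,"z": -0.32,"rx": 0,"ry": 0,"rz": 0,"claw": 255}
    - {"x": -0.008,"y": 0.024,"z": -0.32,"rx": 0,"ry": 0,"rz": 0,"claw": 255}
    - {"x": -0.016,"y": 0.042,"z": -0.32,"rx": 0,"ry": 0,"rz": 0,"claw": 255}
    - {"x": -0.029,"y": 0.074,"z": -0.321,"rx": 0,"ry": 0,"rz": 0,"claw": 255}
    - {"x": -0.038,"y": 0.094,"z": -0.321,"rx": 0,"ry": 0,"rz": 0,"claw": 255}
    - {"x": -0.047,"y": 0.114,"z": -0.324,"rx": 0,"ry": 0,"rz": 0,"claw": 255}
    - {"x": -0.056,"y": 0.134,"z": -0.328,"rx": 0,"ry": 0,"rz": 0,"claw": 255}

```text
t: 2.6
tool_pos: [0.5823, 0.0116, 0.2172]
orientation: [1.718, 2.625, 0.004]
force: [1.3, -1.5, 0.5]
opening: 0.0006
gripper_force: 0.6
```

Run:
```python
from h import *
from plant import robot
s=robot.read_state();where(s)
z=snap(robot,"scene");W,p=cloud(z)
cv2.imwrite("pics/s1.png",cv2.resize(p[90:330,130:450,::-1],(640,480)))
```

```text
t 2.6 case xy 0.0015 -0.0567 z 0.2172 F [ 1.3 -1.5  0.5] q [-0.07  0.09  1.56 -0.    1.49 -0.48]
```

View pics/s1.png

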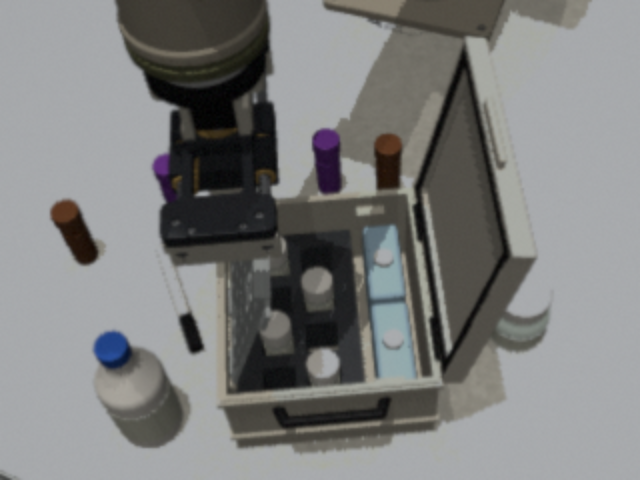

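The crop shows the frame being pushed inward, at about (245,320), by the fingers at (262,290). The case, lid and bystanders stand as before. I carry on along the arc.

Request:
arm_command:
  targets:
    - {"x": -0.008,"y": 0.019,"z": -0.007,"rx": 0,"ry": 0,"rz": 0,"claw": 255}
    - {"x": -0.016,"y": 0.038,"z": -0.016,"rx": 0,"ry": 0,"rz": 0,"claw": 255}
    - {"x": -0.024,"y": 0.055,"z": -0.026,"rx": 0,"ry": 0,"rz": 0,"claw": 255}
    - {"x": -0.031,"y": 0.072,"z": -0.039,"rx": 0,"ry": 0,"rz": 0,"claw": 255}
    - {"x": -0.038,"y": 0.087,"z": -0.053,"rx": 0,"ry": 0,"rz": 0,"claw": 255}
    - {"x": -0.044,"y": 0.101,"z": -0.069,"rx": 0,"ry": 0,"rz": 0,"claw": 255}
    - {"x": -0.049,"y": 0.114,"z": -0.086,"rx": 0,"ry": 0,"rz": 0,"claw": 255}
    - {"x": -0.054,"y": 0.125,"z": -0.105,"rx": 0,"ry": 0,"rz": 0,"claw": 255}
    - {"x": -0.058,"y": 0.134,"z": -0.124,"rx": 0,"ry": 0,"rz": 0,"claw": 255}
    - {"x": -0.061,"y": 0.141,"z": -0.145,"rx": 0,"ry": 0,"rz": 0,"claw": 255}

```text
t: 3.48
tool_pos: [0.5503, 0.0815, 0.1404]
orientation: [-1.721, -2.628, 0.0]
force: [-0.7, -1.0, 1.3]
opening: 0.0004
gripper_force: 0.4
```

Run:
```python
from h import *
from plant import robot
s=robot.read_state();where(s)
```

```text
t 3.48 case xy 0.0 0.0202 z 0.1404 F [-0.7 -1.   1.3] q [ 0.05  0.08  1.72  0.    1.35 -0.36]
```

Request:
arm_command:
  targets:
    - {"x": -0.002,"y": 0.005,"z": -0.02,"rx": 0,"ry": 0,"rz": 0,"claw": 255}
    - {"x": -0.004,"y": 0.009,"z": -0.04,"rx": 0,"ry": 0,"rz": 0,"claw": 255}
    - {"x": -0.004,"y": 0.01,"z": -0.05,"rx": 0,"ry": 0,"rz": 0,"claw": 255}
    - {"x": -0.004,"y": 0.01,"z": -0.056,"rx": 0,"ry": 0,"rz": 0,"claw": 255}
    - {"x": -0.004,"y": 0.01,"z": -0.06,"rx": 0,"ry": 0,"rz": 0,"claw": 255}
    - {"x": -0.004,"y": 0.01,"z": -0.064,"rx": 0,"ry": 0,"rz": 0,"claw": 255}
    - {"x": -0.004,"y": 0.01,"z": -0.064,"rx": 0,"ry": 0,"rz": 0,"claw": 255}

```text
t: 4.07
tool_pos: [0.5489, 0.0858, 0.1096]
orientation: [1.722, 2.628, 0.0]
force: [-0.3, -0.5, -0.2]
opening: 0.0002
gripper_force: 0.0
```

Run:
```python
from h import *
from plant import robot
s=robot.read_state();where(s)
```

```text
t 4.07 case xy 0.0005 0.0246 z 0.1096 F [-0.3 -0.5 -0.2] q [ 0.06  0.1   1.75 -0.    1.29 -0.35]
```

Request:
arm_command:
  targets:
    - {"x": 0,"y": 0,"z": -0.003,"rx": 0,"ry": 0,"rz": 0,"claw": 255}
    - {"x": 0,"y": 0,"z": -0.006,"rx": 0,"ry": 0,"rz": 0,"claw": 255}
    - {"x": 0,"y": 0,"z": -0.006,"rx": 0,"ry": 0,"rz": 0,"claw": 255}
    - {"x": 0,"y": 0,"z": -0.006,"rx": 0,"ry": 0,"rz": 0,"claw": 255}

```text
t: 4.4
tool_pos: [0.5493, 0.0858, 0.1091]
orientation: [1.721, 2.627, 0.001]
force: [-9.1, -1.3, 15.4]
opening: 0.0004
gripper_force: 8.0
```

Run:
```python
from h import *
from plant import robot
s=robot.read_state();where(s)
```

```text
t 4.4 case xy 0.0008 0.0245 z 0.1091 F [-9.1 -1.3 15.4] q [ 0.06  0.1   1.75 -0.    1.29 -0.35]
```

The fingers meet a hard stop with the tips at 95 mm, which is the height of the folded frame's upper face. I lift away and check.

Request:
arm_command:
  targets:
    - {"x": 0,"y": 0,"z": 0.04,"rx": 0,"ry": 0,"rz": 0,"claw": 255}
    - {"x": 0,"y": 0,"z": 0.12,"rx": 0,"ry": 0,"rz": 0,"claw": 255}
    - {"x": 0,"y": 0,"z": 0.2,"rx": 0,"ry": 0,"rz": 0,"claw": 255}
    - {"x": 0,"y": 0,"z": 0.28,"rx": 0,"ry": 0,"rz": 0,"claw": 255}
    - {"x": 0,"y": 0,"z": 0.36,"rx": 0,"ry": 0,"rz": 0,"claw": 255}
    - {"x": 0,"y": 0,"z": 0.44,"rx": 0,"ry": 0,"rz": 0,"claw": 255}
    - {"x": 0,"y": 0,"z": 0.52,"rx": 0,"ry": 0,"rz": 0,"claw": 255}
    - {"x": 0,"y": 0,"z": 0.56,"rx": 0,"ry": 0,"rz": 0,"claw": 255}
    - {"x": 0,"y": 0,"z": 0.56,"rx": 0,"ry": 0,"rz": 0,"claw": 255}

```text
t: 5.15
tool_pos: [0.5505, 0.086, 0.3943]
orientation: [1.717, 2.62, 0.011]
force: [0.8, 0.4, 0.6]
opening: 0.0006
gripper_force: 0.0
```

Run:
```python
from h import *
from plant import robot
s=robot.read_state();where(s);print(s["tool_pos"])
W,p=cloud(snap(robot,"scene"))
cv2.imwrite("pics/s2.png",cv2.resize(p[90:330,130:450,::-1],(640,480)))
a=(W[...,:2]-c0)@X*1000;b=(W[...,:2]-c0)@Y*1000;z=W[...,2]*1000
m=(abs(a)<75)&(b>-75)&(b<55)&(z>88)&(z<130);k=np.polyfit(b[m],z[m],1);print("frame",m.sum(),"slope",k.round(4),"z pct",np.percentile(z[m],[5,50,95]).round(1))
r=abs(z-105)<4
for lab,v,mm in(("-x",a,r&(abs(b)<70)&(a<-80)&(a>-125)),("+x",a,r&(abs(b)<70)&(a>80)&(a<125)),("-y",b,r&(abs(a)<95)&(b<-72)&(b>-120))):print(lab,np.percentile(v[mm],[3,25,50,75,97]).round(1))
m=(abs(a)<75)&(b>85)&(b<160)&(z>140)&(z<260);k=np.polyfit(z[m]-105,b[m],1);print("lid",k,1.5708+np.arctan(k[0]))
f=lambda q,r=.15,d=0:(.092-(r)*np.cos(q)+.018*np.sin(q)+.0075+d,.105+r*np.sin(q)+.018*np.cos(q)+.014)
print([ (q,np.round(f(q),3)) for q in (1.76,1.0,0)])
S=s["tool_pos"];print("over");rows([(.18,.392),(.18,.270)],0,S)
S=np.r_[c0+.18*Y,.27];print("push");rows([f(q) for q in np.arange(1.7,.29,-.1)],0,S)
S=np.r_[c0+f(.5)[0]*Y,f(.5)[1]];print("end from .5");rows([f(q) for q in np.arange(.45,-.03,-.05)],0,S)
```

```text
t 5.15 case xy 0.002 0.0242 z 0.3943 F [0.8 0.4 0.6] q [ 0.06 -0.    1.34  0.    1.8  -0.35]
[0.55052318 0.08597086 0.39425233]
frame 4854 slope [2.20000e-03 9.39593e+01] z pct [91.2 94.1 96.1]
-x [-103.1  -99.3  -97.3  -95.3  -93.9]
+x [ 95.   97.1  99.2 101.2 103.4]
-y [-95.1 -93.2 -91.  -89.  -87.3]
lid [  0.19561118 101.2687693 ] 1.7639719966977196
[(1.76, array([0.145, 0.263])), (1.0, array([0.034, 0.255])), (0, array([-0.05 ,  0.137]))]
over
[-0.128, 0.284, -0.005]
[-0.128, 0.284, -0.249]
push
[0.035, -0.079, -0.009]
[0.046, -0.107, -0.003]
[0.058, -0.134, -0.0]
[0.07, -0.162, -0.0]
[0.082, -0.189, -0.003]
[0.094, -0.217, -0.009]
[0.106, -0.243, -0.018]
[0.117, -0.269, -0.03]
[0.127, -0.293, -0.045]
[0.137, -0.316, -0.062]
[0.146, -0.337, -0.081]
[0.155, -0.356, -0.103]
[0.162, -0.373, -0.127]
[0.169, -0.388, -0.152]
[0.174, -0.401, -0.179]
end from .5
[0.003, -0.008, -0.013]
[0.006, -0.015, -0.025]
[0.009, -0.022, -0.039]
[0.012, -0.027, -0.052]
[0.014, -0.033, -0.066]
[0.016, -0.037, -0.081]
[0.018, -0.041, -0.095]
[0.019, -0.045, -0.11]
[0.021, -0.048, -0.124]
[0.022, -0.05, -0.139]
```

View pics/s2.png

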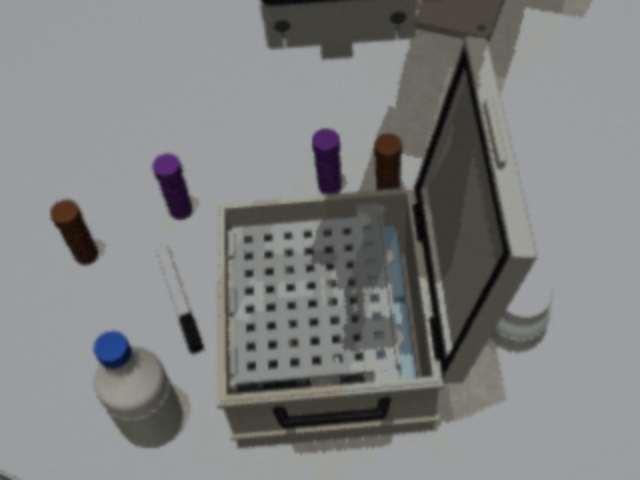

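The crop shows the perforated frame lying flat in the case at (310,300), with a fitted slope of 0.002 rad. The lid is still open at 1.76 rad, and the case, spray (130,390), marker (180,300) and jar (520,305) have not moved. Next I go over and behind the lid.

Request:
arm_command:
  targets:
    - {"x": -0.032,"y": 0.071,"z": 0,"rx": 0,"ry": 0,"rz": 0,"claw": 255}
    - {"x": -0.064,"y": 0.142,"z": 0,"rx": 0,"ry": 0,"rz": 0,"claw": 255}
    - {"x": -0.096,"y": 0.213,"z": 0,"rx": 0,"ry": 0,"rz": 0,"claw": 255}
    - {"x": -0.13,"y": 0.284,"z": 0,"rx": 0,"ry": 0,"rz": 0,"claw": 255}
    - {"x": -0.13,"y": 0.284,"z": 0,"rx": 0,"ry": 0,"rz": 0,"claw": 255}
    - {"x": -0.13,"y": 0.284,"z": -0.08,"rx": 0,"ry": 0,"rz": 0,"claw": 255}
    - {"x": -0.13,"y": 0.284,"z": -0.16,"rx": 0,"ry": 0,"rz": 0,"claw": 255}
    - {"x": -0.13,"y": 0.284,"z": -0.24,"rx": 0,"ry": 0,"rz": 0,"claw": 255}
    - {"x": -0.13,"y": 0.284,"z": -0.248,"rx": 0,"ry": 0,"rz": 0,"claw": 255}
    - {"x": -0.13,"y": 0.284,"z": -0.248,"rx": 0,"ry": 0,"rz": 0,"claw": 255}

```text
t: 6.03
tool_pos: [0.4814, 0.2268, 0.2585]
orientation: [-1.719, -2.624, 0.01]
force: [-0.6, -0.9, 0.6]
opening: 0.0002
gripper_force: 0.0
```

Run:
```python
from h import *
from plant import robot
s=robot.read_state();where(s);print(s["tool_pos"],np.r_[c0+.18*Y,.27])
```

```text
t 6.03 case xy -0.0052 0.1808 z 0.2585 F [-0.6 -0.9  0.6] q [ 0.34 -0.06  1.63 -0.    1.57 -0.07]
[0.48142751 0.22676788 0.25852223] [0.48652517 0.22807081 0.27      ]
```

Request:
arm_command:
  targets:
    - {"x": 0.02,"y": -0.025,"z": 0.015,"rx": 0,"ry": 0,"rz": 0,"claw": 255}
    - {"x": 0.034,"y": -0.05,"z": 0.015,"rx": 0,"ry": 0,"rz": 0,"claw": 255}
    - {"x": 0.045,"y": -0.075,"z": 0.015,"rx": 0,"ry": 0,"rz": 0,"claw": 255}
    - {"x": 0.05,"y": -0.09,"z": 0.018,"rx": 0,"ry": 0,"rz": 0,"claw": 255}
    - {"x": 0.056,"y": -0.104,"z": 0.02,"rx": 0,"ry": 0,"rz": 0,"claw": 255}
    - {"x": 0.062,"y": -0.118,"z": 0.022,"rx": 0,"ry": 0,"rz": 0,"claw": 255}
    - {"x": 0.068,"y": -0.131,"z": 0.023,"rx": 0,"ry": 0,"rz": 0,"claw": 255}
    - {"x": 0.074,"y": -0.145,"z": 0.023,"rx": 0,"ry": 0,"rz": 0,"claw": 255}
    - {"x": 0.08,"y": -0.159,"z": 0.023,"rx": 0,"ry": 0,"rz": 0,"claw": 255}

```text
t: 6.78
tool_pos: [0.524, 0.148, 0.2744]
orientation: [1.721, 2.628, 0.001]
force: [-0.2, 3.3, 1.6]
opening: 0.0008
gripper_force: 1.5
```

```bash
cat > lid.py <<'E'
from h import *
from plant import robot
s=robot.read_state();where(s)
W,p=cloud(snap(robot,"scene"))
a=(W[...,:2]-c0)@X*1000;b=(W[...,:2]-c0)@Y*1000;z=W[...,2]*1000
r=abs(z-105)<4
for lab,v,mm in(("-x",a,r&(abs(b)<70)&(a<-80)&(a>-125)),("+x",a,r&(abs(b)<70)&(a>80)&(a<125)),("-y",b,r&(abs(a)<95)&(b<-72)&(b>-120))):
    if mm.sum()>5: print(lab,np.percentile(v[mm],[3,50,97]).round(1))
cv2.imwrite("pics/cur.png",cv2.resize(p[90:330,130:450,::-1],(640,480)))
E
python3 lid.py
```

```text
t 6.78 case xy 0.0025 0.0916 z 0.2744 F [-0.2  3.3  1.6] q [ 0.18 -0.03  1.58  0.    1.59 -0.23]
-x [-102.9  -97.2  -93.8]
+x [ 95.1  99.4 103.5]
-y [-95.1 -90.9 -87.3]
```

View pics/cur.png

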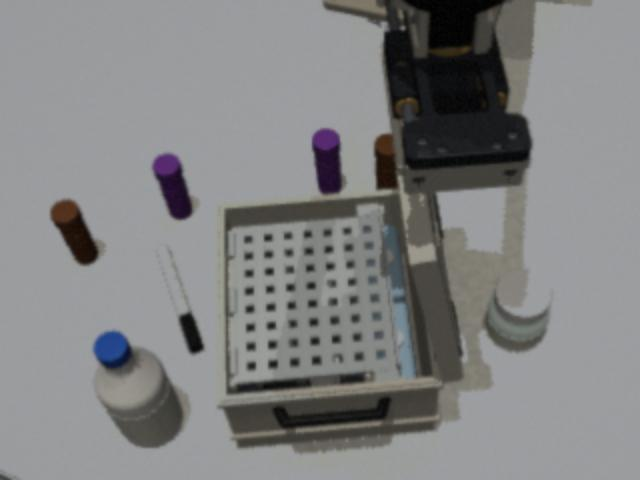

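The crop shows the lid about upright, with the fingers behind it at (420,200). The frame is still flat and the case, spray and jar have not moved. I continue the arc.

Request:
arm_command:
  targets:
    - {"x": 0.012,"y": -0.027,"z": -0.005,"rx": 0,"ry": 0,"rz": 0,"claw": 255}
    - {"x": 0.023,"y": -0.055,"z": -0.013,"rx": 0,"ry": 0,"rz": 0,"claw": 255}
    - {"x": 0.034,"y": -0.081,"z": -0.023,"rx": 0,"ry": 0,"rz": 0,"claw": 255}
    - {"x": 0.045,"y": -0.107,"z": -0.036,"rx": 0,"ry": 0,"rz": 0,"claw": 255}
    - {"x": 0.055,"y": -0.131,"z": -0.051,"rx": 0,"ry": 0,"rz": 0,"claw": 255}
    - {"x": 0.065,"y": -0.154,"z": -0.068,"rx": 0,"ry": 0,"rz": 0,"claw": 255}
    - {"x": 0.074,"y": -0.175,"z": -0.087,"rx": 0,"ry": 0,"rz": 0,"claw": 255}
    - {"x": 0.083,"y": -0.194,"z": -0.109,"rx": 0,"ry": 0,"rz": 0,"claw": 255}
    - {"x": 0.09,"y": -0.211,"z": -0.133,"rx": 0,"ry": 0,"rz": 0,"claw": 255}

```text
t: 7.58
tool_pos: [0.5691, 0.0415, 0.2063]
orientation: [-1.722, -2.628, 0.001]
force: [1.0, -0.2, 2.2]
opening: 0.0006
gripper_force: 1.0
```

```bash
python3 lid.py
python3 - <<'E'
from h import *
from plant import robot
S=robot.read_state()["tool_pos"]
f=lambda q,r=.15:(.092-(r)*np.cos(q)+.018*np.sin(q)+.0075,.105+r*np.sin(q)+.018*np.cos(q)+.014)
print(f(.5));rows([f(q) for q in np.arange(.45,-.03,-.05)],0,S)
E
```

```text
t 7.58 case xy 0.0013 -0.024 z 0.2063 F [ 1.  -0.2  2.2] q [-0.02  0.06  1.61 -0.    1.47 -0.43]
+x [ 95.2  99.3 103.4]
-y [-95.2 -91.2 -87.6]
(np.float64(-0.023507724588680244), np.float64(0.20671031690465716))
[0.003, -0.006, -0.005]
[0.006, -0.013, -0.018]
[0.009, -0.019, -0.031]
[0.011, -0.025, -0.045]
[0.014, -0.031, -0.059]
[0.016, -0.035, -0.073]
[0.017, -0.039, -0.088]
[0.019, -0.043, -0.102]
[0.02, -0.045, -0.117]
[0.021, -0.047, -0.132]
```

Request:
arm_command:
  targets:
    - {"x": 0.003,"y": -0.006,"z": -0.012,"rx": 0,"ry": 0,"rz": 0,"claw": 255}
    - {"x": 0.006,"y": -0.013,"z": -0.024,"rx": 0,"ry": 0,"rz": 0,"claw": 255}
    - {"x": 0.009,"y": -0.019,"z": -0.037,"rx": 0,"ry": 0,"rz": 0,"claw": 255}
    - {"x": 0.011,"y": -0.025,"z": -0.05,"rx": 0,"ry": 0,"rz": 0,"claw": 255}
    - {"x": 0.014,"y": -0.031,"z": -0.064,"rx": 0,"ry": 0,"rz": 0,"claw": 255}
    - {"x": 0.016,"y": -0.035,"z": -0.078,"rx": 0,"ry": 0,"rz": 0,"claw": 255}
    - {"x": 0.017,"y": -0.039,"z": -0.092,"rx": 0,"ry": 0,"rz": 0,"claw": 255}
    - {"x": 0.019,"y": -0.043,"z": -0.106,"rx": 0,"ry": 0,"rz": 0,"claw": 255}
    - {"x": 0.02,"y": -0.045,"z": -0.12,"rx": 0,"ry": 0,"rz": 0,"claw": 255}
    - {"x": 0.021,"y": -0.047,"z": -0.13,"rx": 0,"ry": 0,"rz": 0,"claw": 255}

```text
t: 8.47
tool_pos: [0.5793, 0.0193, 0.1417]
orientation: [1.722, 2.628, -0.0]
force: [0.1, 1.2, 0.7]
opening: 0.0008
gripper_force: 0.7
```

```bash
python3 lid.py
```

```text
t 8.47 case xy 0.0018 -0.0485 z 0.1417 F [0.1 1.2 0.7] q [-0.06  0.14  1.65 -0.    1.35 -0.47]
+x [ 99.9 101.7 103.6]
```

Request:
arm_command:
  targets:
    - {"x": 0,"y": 0,"z": -0.003,"rx": 0,"ry": 0,"rz": 0,"claw": 255}
    - {"x": 0,"y": 0,"z": -0.006,"rx": 0,"ry": 0,"rz": 0,"claw": 255}
    - {"x": 0,"y": 0,"z": -0.009,"rx": 0,"ry": 0,"rz": 0,"claw": 255}
    - {"x": 0,"y": 0,"z": -0.011,"rx": 0,"ry": 0,"rz": 0,"claw": 255}
    - {"x": 0,"y": 0,"z": -0.011,"rx": 0,"ry": 0,"rz": 0,"claw": 255}
    - {"x": 0,"y": 0,"z": -0.011,"rx": 0,"ry": 0,"rz": 0,"claw": 255}

```text
t: 9.02
tool_pos: [0.5794, 0.0195, 0.1373]
orientation: [1.721, 2.628, 0.0]
force: [0.0, -1.0, 2.1]
opening: 0.0003
gripper_force: 0.6
```

```bash
python3 lid.py
```

```text
t 9.02 case xy 0.002 -0.0483 z 0.1373 F [ 0.  -1.   2.1] q [-0.05  0.14  1.66  0.    1.35 -0.47]
+x [100.9 102.  103.4]
```

Tips at 123 mm; press a little more until a firm stop.

Request:
arm_command:
  targets:
    - {"x": 0,"y": 0,"z": -0.003,"rx": 0,"ry": 0,"rz": 0,"claw": 255}
    - {"x": 0,"y": 0,"z": -0.005,"rx": 0,"ry": 0,"rz": 0,"claw": 255}
    - {"x": 0,"y": 0,"z": -0.005,"rx": 0,"ry": 0,"rz": 0,"claw": 255}
    - {"x": 0,"y": 0,"z": -0.005,"rx": 0,"ry": 0,"rz": 0,"claw": 255}

```text
t: 9.4
tool_pos: [0.5795, 0.0194, 0.1371]
orientation: [1.721, 2.627, 0.001]
force: [-9.4, 0.2, 17.6]
opening: 0.0004
gripper_force: 9.0
```

```bash
python3 lid.py
```

```text
t 9.4 case xy 0.0021 -0.0484 z 0.1371 F [-9.4  0.2 17.6] q [-0.05  0.14  1.66 -0.    1.35 -0.47]
+x [100.9 102.1 103.7]
```

The stop is firm (17.6 N, tips at 123 mm), so the lid is shut. I lift off and check.

Request:
arm_command:
  targets:
    - {"x": 0,"y": 0,"z": 0.04,"rx": 0,"ry": 0,"rz": 0,"claw": 255}
    - {"x": 0,"y": 0,"z": 0.12,"rx": 0,"ry": 0,"rz": 0,"claw": 255}
    - {"x": 0,"y": 0,"z": 0.2,"rx": 0,"ry": 0,"rz": 0,"claw": 255}
    - {"x": 0,"y": 0,"z": 0.28,"rx": 0,"ry": 0,"rz": 0,"claw": 255}
    - {"x": -0.08,"y": 0,"z": 0.36,"rx": 0,"ry": 0,"rz": 0,"claw": 255}
    - {"x": -0.16,"y": 0,"z": 0.4,"rx": 0,"ry": 0,"rz": 0,"claw": 255}
    - {"x": -0.24,"y": 0,"z": 0.4,"rx": 0,"ry": 0,"rz": 0,"claw": 255}
    - {"x": -0.24,"y": 0,"z": 0.4,"rx": 0,"ry": 0,"rz": 0,"claw": 255}
    - {"x": -0.24,"y": 0,"z": 0.4,"rx": 0,"ry": 0,"rz": 0,"claw": 255}

```text
t: 10.2
tool_pos: [0.4577, 0.0196, 0.3367]
orientation: [1.719, 2.626, 0.003]
force: [-0.1, -0.5, -0.1]
opening: 0.0004
gripper_force: 0.0
```

```bash
python3 lid.py
python3 - <<'E'
from h import *
from plant import robot
W,p=cloud(snap(robot,"scene"))
a=(W[...,:2]-c0)@X*1000;b=(W[...,:2]-c0)@Y*1000;z=W[...,2]*1000
m=(abs(a)<85)&(b>-85)&(b<80)&(z>90)&(z<170);k=np.polyfit(b[m],z[m],1);print("lid slope",k.round(4),np.percentile(z[m],[5,50,95]))
E
```

```text
t 10.2 case xy -0.1096 0.0004 z 0.3367 F [-0.1 -0.5 -0.1] q [-0.07 -0.28  1.69  0.    1.73 -0.48]
+x [100.9 101.9 103.6]
-y [-106.1 -100.   -99. ]
lid slope [2.500000e-03 1.225955e+02] [120.58263286 122.56855706 124.67567908]
```

View pics/cur.png

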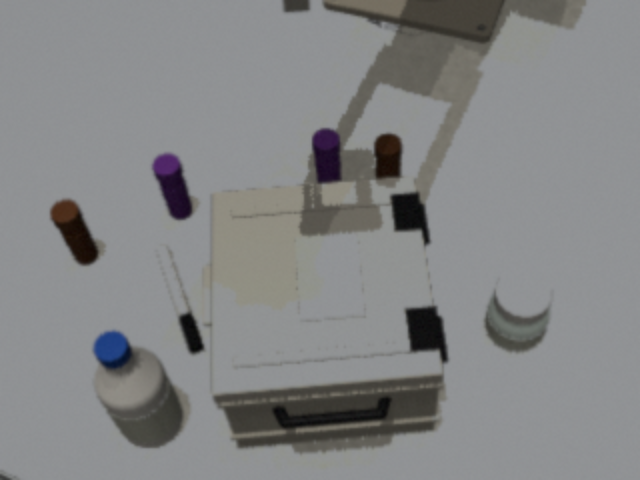

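The lid lies flush over the case at (320,290), with a fitted slope of 0.0025 rad and its top at 122.6 mm. The spray, marker and jar are in place and the arm is clear.

```bash
python3 -c "
from plant import robot
print(robot.close_job())"
```

```text
the job is handed in; nothing more can be done
None
```

The frame is folded flat and the lid is fully shut over it; the case and the spray, marker and jar have not moved in the images, and the job was handed in at about 10 s with the arm clear (no verdict returned).

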